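# Show the underside of a medicine bottle to the video-call camera

### The arm

A 7-joint arm with a two-finger parallel gripper is mounted at the origin on the work surface. World frame = base frame: x ahead of the robot, y to its left, z up, the work surface at z = 0. Lengths are in m, angles in degrees, forces in N, time in s.
With the tool pointing down it reaches from about 0.4 to 0.925 m from the base axis. Payload 5.6 kg.
Tool frame: the origin (TCP) lies at the very end of the fingers, on their centre line; the grasp point (between the pads) lies 19 mm behind it; z points along the fingers, y is the line along which they close (so a half turn about z gives the same grasp; the last joint's range is limited). The gripper opens to 85 mm and grips with 20 to 120 N. Pads are 22 mm wide; open, the fingers measure 114 mm over their backs; the gripper's body (76 mm by 85 mm) begins 54 mm behind the grasp point. The pads swing forward as they close: fully open they stand 13 mm farther back than shut.
Start: joints at [63.083, 26.786, -0.665, 91.828, 0.344, 61.387, -3.226], TCP at [0.269, -0.592, 0.205] pointing down, gripper open.
Joint ranges: [-144.91, 144.91], [-17.63, 115.5], [-89.93, 88.59], [15.96, 139.68], [-74.01, 254.01], [8.47, 105.57], [-167.45, 167.45]. Speed limits (degrees/s): [147.25, 147.25, 180, 180, 180, 180, 180].

### API

Orientations are given as a 3x3 rotation matrix whose columns are the frame's x, y, z axes.
In Python, from plant import get_obs, grab_frame, close_job, spot_in, landmark_of gives the robot as it stands.
- The arm moves only by the shell command python3 -m crank 'ROWS' [FORCE]. ROWS is JSON, a list of rows, each a list of 3 entries, a list of its own where there are three numbers: the shift along the world's x, y, z in m, then the turn about the world's z in rad, then the finger opening in m, from 0 to 0.0854. In form: [[[dx, dy, dz], spin, fingers], ...]. A call has 1 to 5 rows; each row is the pose to reach, as a shift and turn from the pose commanded when the call began; what a row does not reach only later rows make up. A row lasts 1/12 s, in which the tool goes at most 41.7 mm and 7.16 degrees, less where a joint would pass 70% of its speed; a pose out of reach is approached as far as the arm can. A call with a gripper value outside its range is refused whole. The fingers move at their own pace and stop on an object; FORCE is the grip in N (left out, the last holds). Time passes only in rows, so rows that repeat a pose let the fingers close. It gives the time, the measured TCP pose, the force, the opening and the grip force at its end, in the units of the state.
- get_obs(): the state, without advancing time (a new reading comes with each control period).
- grab_frame(name): name is "scene" or "top"; returns a dict with "frame" (384x512x3 uint8, red, green, blue), "z_map" (384x512 float32, m along the optical axis (not along the pixel's ray), 0 where there is no reading), "camera_matrix" (3x3 intrinsics, pixels), "D" ([k1, k2, p1, p2, k3] as OpenCV has them; the pictures are not rectified), "world_from_camera" (4x4, takes a point from camera to world coordinates). Camera axes: x right, y down, z forward; pixel columns grow to the right and rows downward; lengths in m; the calibration is good to about 2 mm. A picture is of the moment at which its call begins.
- close_job(): hands the job in; it is judged then, once.
Trained networks look in the newest picture that a camera, given by its name, has taken for a name from the list of things; names that differ only in an ending like _2 or _b are one class to them, and where a whole thing is asked for, a point or a joint stands for the part that bears it (a point fixed in the world has none). Each returns a list of dicts, best first, with "conf" (0 to 1); they miss things now and then, are a little off and sometimes report something else, mostly with a low value. They report only what shows in the picture. A call takes as long as a camera call. They do not tell look-alikes from the thing itself.
- spot_in(target, camera): "bbox" ([left, top, right, bottom] in pixels, round what is visible of it).
- landmark_of(target, camera): "location" ([column, row] in pixels: a listed point, or the origin of a listed thing).
The state is a dict: "clock": time; "joint_positions": joint angles; "joint_velocities": joint speeds; "joint_efforts": joint torques, N m; "position": TCP position; "tcp_rot": TCP orientation; "ft_force": force on the tool from outside, world axes, zero at the start; "wrist_torque": the same for the moment, N m; "finger_gap": opening from 0.0 (shut) to 1.0 (fully open); "grasp_force": force on a finger pad.
Only numpy, scipy, OpenCV 4.12 (cv2) and the standard library are available. Lean on these libraries where they do the work, as an engineer would, in place of code of your own. Each camera call takes 0.05 s, during which the arm holds its last target. There are 200 camera calls.

### The job

The pharmacist on the video call wants to read the code under the white-capped amber medicine bottle: slide it out of the open front of its lane in the brass-topped rack, pick it up, and hold it in the air with its underside squarely facing the camera's lens, centred in front of it and about 100 mm from it. Finish while still holding it there, steady; do not touch the camera, and leave the blue-capped bottle, the square glass bottle, the tumbler and the pill organiser where they are.

Things in the scene. Friction and masses are not known exactly. Their poses are not given: they have to be found in the camera images.
- pill_center (a point): The bottle to show: amber, paper label, WHITE cap; 110 mm tall, 60 g or so. Straight round body 46 mm diameter up to 55 mm, sloping shoulder to 66 mm, neck 26 mm diameter from 66 to 80 mm, cap 38 mm diameter from 80 to 110 mm above its underside. This point is on its axis, half-way up (55 mm above the underside); z runs from the underside to the cap. It stands in one of the two lanes of the rack, either one.
- pill_base (a point): Centre of the underside of the white-capped bottle, the face to be shown; same axes as pill_center.
- rack: Fixed medicine rack, 200 mm wide (y), x from -70 mm (open front) to +80 mm (back); origin on the table between the lanes. Bottles stand on its dark wood base board, top 10 mm above the table, 0 to 12 mm behind the origin (x), in lanes at y = -50 and +50 mm. Thin brass posts at the corners and mid-back. To be free, a bottle's axis must come forward past x = -93 mm.
- rack_front (a point): Middle of the front edge of the rack's brass top plate, on its upper face (x = -70 mm, 86.5 mm above the table); rack axes. Plate 5 mm thick. Slots 34 mm wide along x at y = -50 and +50 mm, open at this edge, closed 105 mm behind it. Necks stand in the slots, caps 3.5 mm above the plate; bodies are wider than the slot: a bottle lifts only some 5 mm until slid out.
- camera: Fixed stand of the video-call camera: black round foot of 90 mm diameter with a short steel stem; origin under the foot. Height overall about 115 mm.
- camera_head: White camera head 72 x 42 x 34 mm on that stand, with a round black lens on its face. Origin at the centre of the lens's front, 100 mm above the table; z is the looking direction, out of the lens: it looks up at 55 degrees above the level and back over the table, roughly towards the robot; y is level, along the head's long side.
- blue_center (a point): Bystander: the same sort of amber bottle with a BLUE cap, in the other lane of the rack; point on its axis half-way up (55 mm).
- carafe_center (a point): Bystander: square glass bottle with a green band and wooden stopper, 70 x 70 mm, 200 mm tall; point on its axis half-way up.
- tumbler_center (a point): Bystander: blue ceramic tumbler, 72 mm diameter, 85 mm tall; point on its axis half-way up.
- organiser_center (a point): Bystander: weekly pill organiser, flat white box with seven blue and green lids, 45 x 175 x 25 mm; point at its middle, 11 mm above its underside.
- pill: The white-capped bottle itself; origin at the centre of its underside.
Not all that is in view belongs to the job. Of the things that look like the rack, take the one that is nearest to the robot's base at the start.

How it is judged:
By the outcome, as a careful person would: the job done as asked, in the order asked, and still so for the second after the job is handed in, while the arm keeps its last pose, push and grip.
It also fails if it takes over 43 s, if anything falls off the work surface, if the arm or the gripper's body presses on something with over 40 N, if the wrist force passes 120 N, or if a joint passes its speed limit or range.

## Working session

There is one attempt and no reset: what is moved stays moved. The work goes in short steps, Python scripts to look and compute and a shell command to move; the robot and the scene stay as the last step left them, time stands still between calls to the robot, and variables do not carry over. Pictures are saved under pics/ and viewed, at most 10 in all, crops included, and the job is handed in when it is done.

```bash
mkdir -p pics
cat > h.py <<'E'
import numpy as np, cv2
from plant import *
np.set_printoptions(precision=4,suppress=True)
def cam(n):
    f=grab_frame(n); f={k:np.asarray(v) for k,v in f.items()}; return f
def ray(f,uv):
    p=cv2.undistortPoints(np.float64([[uv]]),f["camera_matrix"].astype(float),f["D"].astype(float))[0,0]
    T=f["world_from_camera"]; return T[:3,3],T[:3,:3]@np.r_[p,1]
def at_z(f,uv,z):
    o,d=ray(f,uv); return o+d*(z-o[2])/d[2]
def at_depth(f,uv):
    o,d=ray(f,uv); u,v=np.int32(np.round(uv)); w=f["z_map"][max(v-2,0):v+3,max(u-2,0):u+3]; w=w[w>0]
    return o+d*np.median(w) if w.size else None
def cloud(f):
    z=f["z_map"]; v,u=np.nonzero(z>0)
    p=cv2.undistortPoints(np.float64(np.c_[u,v])[:,None],f["camera_matrix"].astype(float),f["D"].astype(float))[:,0]
    P=np.c_[p,np.ones(len(p))]*z[v,u][:,None]; T=f["world_from_camera"]
    return P@T[:3,:3].T+T[:3,3], f["frame"][v,u], np.c_[u,v]
E
cat > a.py <<'E'
from h import *
ims=[]
Z=dict(pill_center=.065,pill_base=.01,rack=0,rack_front=.0865,camera=0,camera_head=.1,blue_center=.065,carafe_center=.1,tumbler_center=.0425,organiser_center=.011)
for n in("scene","top"):
    f=cam(n); ims.append(f["frame"][...,::-1]); print(n,f["world_from_camera"][:3,3],f["world_from_camera"][:3,2])
    cv2.imwrite(f"pics/{n}0.png",cv2.resize(ims[-1],(800,600)))
    for t,z in Z.items():
        for r in landmark_of(t,n)[:3]:
            print(t,round(r["conf"],2),np.round(r["location"]),"z-plane",at_z(f,r["location"],z),"depth",at_depth(f,r["location"]))
o=get_obs(); print(o)
E
python3 a.py
```

```text
scene [ 1.2758 -0.4056  0.7699] [-0.6534  0.4338 -0.6204]
pill_center 0.74 [287. 193.] z-plane [0.5957 0.1874 0.065 ] depth [0.6123 0.1729 0.0822]
rack 0.94 [322. 139.] z-plane [0.315  0.6103 0.    ] depth [0.499  0.4158 0.1474]
rack 0.56 [272. 212.] z-plane [0.585  0.1366 0.    ] depth [0.6593 0.0783 0.0828]
rack 0.49 [188. 241.] z-plane [ 0.5474 -0.1507  0.    ] depth [ 0.6393 -0.1828  0.0971]
rack_front 0.9 [260. 181.] z-plane [0.5151 0.1357 0.0865] depth [ 0.4139  0.2077 -0.0044]
rack_front 0.88 [316. 114.] z-plane [0.2418 0.6236 0.0865] depth [ 0.1057  0.7591 -0.0035]
camera 0.73 [157. 210.] z-plane [ 0.359  -0.1736 -0.    ] depth [ 0.4319 -0.192   0.0612]
camera 0.69 [192. 273.] z-plane [ 0.6655 -0.1952  0.    ] depth [ 0.6741 -0.1982  0.0109]
camera_head 0.7 [188. 242.] z-plane [ 0.6449 -0.1866  0.1   ] depth [ 0.6476 -0.1875  0.1028]
carafe_center 0.66 [325. 149.] z-plane [0.5027 0.4339 0.1   ] depth [0.5271 0.4074 0.1212]
tumbler_center 0.61 [157. 212.] z-plane [ 0.4204 -0.1901  0.0425] depth [ 0.4312 -0.1928  0.0516]
organiser_center 0.82 [ 80. 288.] z-plane [ 0.5547 -0.462
[... 1266 characters left out ...]
407. 171.] z-plane [ 0.5637 -0.4661  0.011 ] depth [ 0.5605 -0.4597  0.0249]
{'clock': 1.1, 'joint_positions': array([63.084 , 26.7863, -0.6643, 91.8264,  0.3441, 61.3868, -3.2257]), 'joint_velocities': array([-0.0151,  0.0529, -0.0177,  0.0707,  0.0029,  0.0205,  0.0404]), 'joint_efforts': array([ -0.0001, -53.224 ,   0.0213, -25.163 ,   0.0114,   0.0012,
         0.    ]), 'position': array([ 0.269 , -0.5917,  0.2049]), 'tcp_rot': array([[ 0.9103,  0.4139, -0.    ],
       [ 0.4139, -0.9103, -0.0001],
       [-0.    ,  0.    , -1.    ]]), 'ft_force': array([ 0.3166, -0.0305,  0.6532]), 'wrist_torque': array([-0.049 , -0.0189,  0.0348]), 'grasp_force': 0.0, 'finger_gap': 0.9979130035812814}
```

View pics/top0.png

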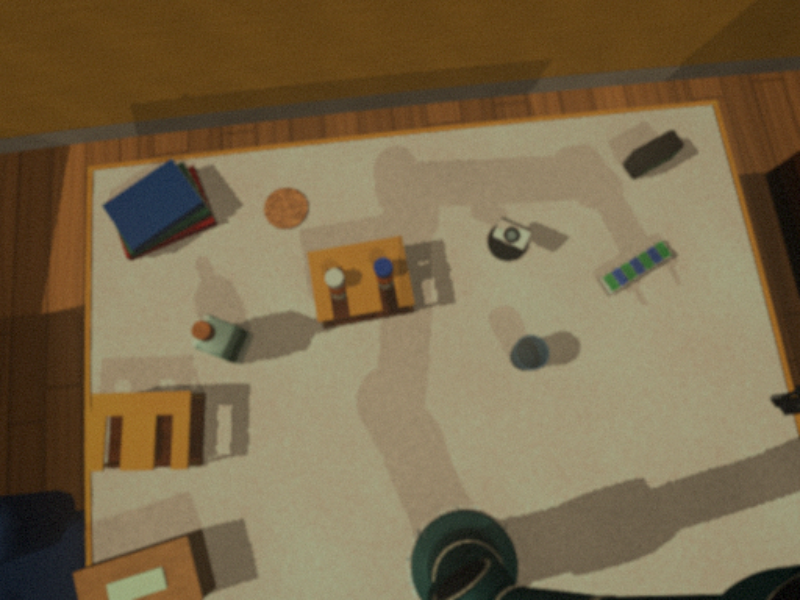

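View pics/scene0.png

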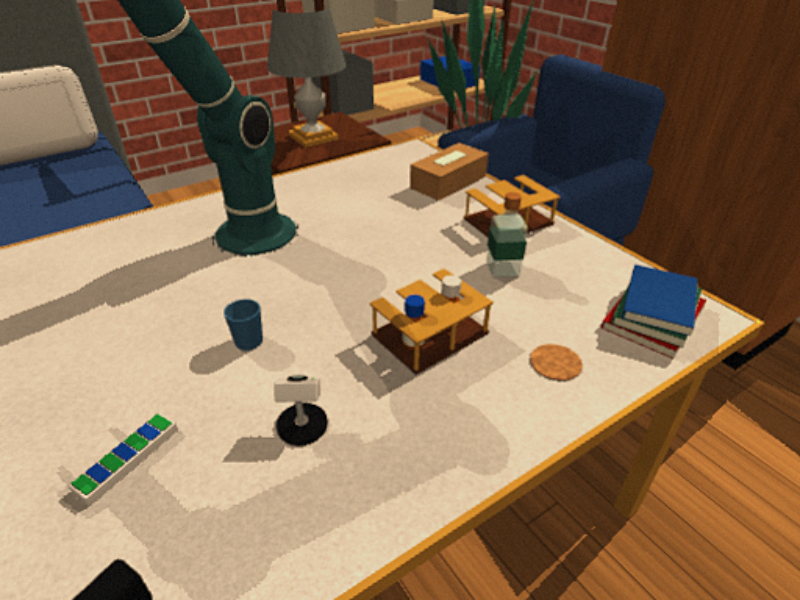

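```bash
cat > b.py <<'E'
from h import *
from scipy.spatial import cKDTree
PC={}
for n in("top","scene"):
    f=cam(n); P,C,U=cloud(f); PC[n]=(P,C); C=C.astype(int)
    near=np.hypot(P[:,0]-.59,P[:,1]-.14)<.16
    pl=near&(abs(P[:,2]-.0865)<.006)
    Q=P[pl][:,:2].astype(np.float32); r=cv2.minAreaRect(Q); print(n,"plate",pl.sum(),r,cv2.boxPoints(r).round(4).tolist(),P[pl,2].mean())
    cap=near&(P[:,2]>.113)
    for nm,m in(("white",cap&(P[:,1]>.145)),("blue",cap&(P[:,1]<.145))):
        Q=P[m]; print(nm,m.sum(),Q.mean(0),np.median(Q,0),cv2.minEnclosingCircle(Q[:,:2].astype(np.float32)),C[m].mean(0))
    hd=(np.hypot(P[:,0]-.655,P[:,1]+.185)<.07)
    foot=hd&(P[:,2]<.03)&(P[:,2]>.004)
    if foot.any(): print("foot",foot.sum(),P[foot].mean(0),cv2.minEnclosingCircle(P[foot][:,:2].astype(np.float32)))
    h=hd&(P[:,2]>.075); Q=P[h]; print("head",h.sum(),Q.min(0),Q.max(0),Q.mean(0))
    # dominant plane by RANSAC
    rng=np.random.default_rng(0); R=Q.copy()
    for k in range(3):
        best=None
        for _ in range(600):
            a=R[rng.choice(len(R),3,0)]; nn=np.cross(a[1]-a[0],a[2]-a[0]); 
            if np.linalg.norm(nn)<1e-5: continue
            nn/=np.linalg.norm(nn); i=abs((R-a[0])@nn)<.0025
            if best is None or i.sum()>best.sum(): best=i
        c=R[best].mean(0); nn=np.linalg.svd(R[best]-c)[2]; v=nn[2]*np.sign(nn[2][2]); print("plane",best.sum(),c,"n",v,"elev",np.degrees(np.arcsin(v[2])),"yaw",np.degrees(np.arctan2(v[1],v[0])),"long",nn[0])
        R=R[~best]
        if len(R)<30: break
    im=f["frame"][...,::-1]
    u=np.int32(U[h].mean(0)); c=im[u[1]-38:u[1]+38,u[0]-50:u[0]+50]; cv2.imwrite(f"pics/head_{n}.png",cv2.resize(c,(400,304)))
a=[cv2.imread(f"pics/head_{n}.png") for n in PC]; cv2.imwrite("pics/heads.png",np.hstack(a))
E
python3 b.py
```

```text
top plate 2105 ((0.5916410088539124, 0.14193065464496613), (0.15125629305839539, 0.20035739243030548), 3.6917266845703125) [[0.5097000002861023, 0.2370000034570694], [0.522599995136261, 0.03709999844431877], [0.6736000180244446, 0.046799998730421066], [0.6607000231742859, 0.2468000054359436]] 0.08704516593633786
white 117 [0.5896 0.1912 0.1204] [0.5896 0.1912 0.1204] ((0.5903576612472534, 0.1915780007839203), 0.019055640324950218) [152.1368 148.9573 116.6325]
blue 115 [0.6011 0.0922 0.1204] [0.601  0.0925 0.1204] ((0.6012093424797058, 0.09173449873924255), 0.019403424113988876) [52.9043 60.8435 91.7478]
foot 294 [ 0.6419 -0.1765  0.0096] ((0.6548405885696411, -0.18581964075565338), 0.06941817700862885)
head 319 [ 0.614  -0.2277  0.0796] [ 0.6888 -0.1458  0.1112] [ 0.6478 -0.1834  0.0985]
plane 173 [ 0.6459 -0.1811  0.0995] n [-0.4478  0.2925  0.845 ] elev 57.66672088886002 yaw 146.84477072515864 long [-0.5505 -0.8348 -0.0027]
plane 59 [ 0.6444 -0.1829  0.0946] n [-0.4645  0.3119  0.8288] elev 55.97668221247916 yaw 146.1164914607754 long [-0.5942 -0.8038 -0.0305]
plane 43 [ 0.644  -0.
[... 640 characters left out ...]
0.6036591529846191, 0.09067907929420471), 0.018937604501843452) [ 18.7439  58.8049 128.0244]
foot 600 [ 0.6661 -0.1938  0.0082] ((0.6606950759887695, -0.19213703274726868), 0.04569787532091141)
head 453 [ 0.6199 -0.2285  0.0757] [ 0.6933 -0.1455  0.1066] [ 0.6642 -0.1922  0.0932]
plane 296 [ 0.6679 -0.1951  0.0925] n [ 0.6808 -0.4297  0.5932] elev 36.38565169621253 yaw -32.26113544291535 long [0.5311 0.8473 0.0043]
plane 65 [ 0.6514 -0.1833  0.0979] n [-0.4826  0.3168  0.8165] elev 54.738189379514715 yaw 146.71631483871252 long [ 0.5461  0.8377 -0.0022]
plane 33 [ 0.6635 -0.1898  0.093 ] n [ 0.5478 -0.1095  0.8294] elev 56.03964034797387 yaw -11.300693185835305 long [ 0.4285  0.8882 -0.1658]
```

View pics/heads.png

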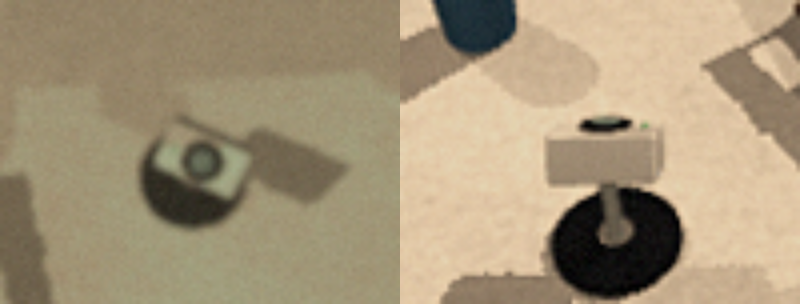

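```bash
R='x'; python3 -m crank '[[[0.08,0.19,0.01],0.6,0.06],[[0.08,0.19,0.01],0.6,0.06],[[0.08,0.19,0.01],0.6,0.06],[[0.08,0.19,0.01],0.6,0.06],[[0.08,0.19,0.01],0.6,0.06]]' 20
python3 -m crank '[[[0.08,0.19,0.0],0.6,0.06],[[0.08,0.19,0.0],0.6,0.06],[[0.08,0.19,0.0],0.6,0.06],[[0.08,0.19,0.0],0.6,0.06],[[0.08,0.19,0.0],0.6,0.06]]'
```

```text
clock: 1.62
position: [0.3497, -0.3996, 0.2152]
tcp_rot: [[0.512, 0.859, 0.0], [0.859, -0.512, -0.0], [-0.0, 0.0, -1.0]]
ft_force: [0.2, 0.2, 0.5]
finger_gap: 0.703
grasp_force: 0.0
clock: 2.03
position: [0.4296, -0.2096, 0.2153]
tcp_rot: [[-0.062, 0.998, 0.001], [0.998, 0.062, -0.001], [-0.001, 0.001, -1.0]]
ft_force: [0.7, -0.9, 0.0]
finger_gap: 0.705
grasp_force: 0.0
```

```bash
python3 -m crank '[[[0.08,0.19,0.0],0,0.06],[[0.08,0.19,0.0],0,0.06],[[0.08,0.19,0.0],0,0.06],[[0.08,0.19,0.0],0,0.06],[[0.08,0.19,0.0],0,0.06]]'
python3 -m crank '[[[0.04,0.10,0.0],0,0.06],[[0.081,0.21,0.0],0,0.06],[[0.081,0.21,0.0],0,0.06],[[0.081,0.21,0.0],0,0.06],[[0.081,0.21,0.0],0,0.06]]'
python3 -m crank '[[[0,0,0],0,0.06],[[0,0,0],0,0.06]]'
```

```text
clock: 2.45
position: [0.5097, -0.0196, 0.2153]
tcp_rot: [[-0.056, 0.998, 0.001], [0.998, 0.056, -0.0], [-0.0, 0.001, -1.0]]
ft_force: [1.6, 0.0, -0.1]
finger_gap: 0.702
grasp_force: 0.0
clock: 2.87
position: [0.5846, 0.1744, 0.215]
tcp_rot: [[-0.055, 0.998, 0.0], [0.998, 0.055, -0.0], [-0.0, 0.0, -1.0]]
ft_force: [1.2, -0.5, 0.4]
finger_gap: 0.705
grasp_force: 0.0
clock: 3.03
position: [0.5837, 0.176, 0.2145]
tcp_rot: [[-0.061, 0.998, -0.001], [0.998, 0.061, 0.001], [0.001, -0.001, -1.0]]
ft_force: [-0.5, -0.3, -0.2]
finger_gap: 0.705
grasp_force: 0.0
```

```bash
python3 -m crank '[[[0.004,0.008,-0.03],0,0.06],[[0.007,0.015,-0.06],0,0.06],[[0.007,0.015,-0.09],0,0.06],[[0.007,0.015,-0.09],0,0.06],[[0.007,0.015,-0.09],0,0.06]]'
python3 -m crank '[[[0,0,-0.01],0,0.06],[[0,0,-0.02],0,0.06],[[0,0,-0.03],0,0.06],[[0,0,-0.036],0,0.06],[[0,0,-0.036],0,0.06]]'
```

```text
clock: 3.45
position: [0.5902, 0.1855, 0.1239]
tcp_rot: [[-0.054, 0.999, -0.003], [0.999, 0.054, -0.002], [-0.002, -0.003, -1.0]]
ft_force: [0.6, 0.1, 0.4]
finger_gap: 0.705
grasp_force: 0.0
clock: 3.87
position: [0.5902, 0.187, 0.0875]
tcp_rot: [[-0.056, 0.998, -0.002], [0.998, 0.056, -0.001], [-0.001, -0.002, -1.0]]
ft_force: [-0.5, 0.6, -0.7]
finger_gap: 0.703
grasp_force: 0.0
```

```bash
python3 -m crank '[[[0,0.004,0],0,0.06],[[0,0.004,0],0,0.0],[[0,0.004,0],0,0.0],[[0,0.004,0],0,0.0],[[0,0.004,0],0,0.0]]' 30
python3 -m crank '[[[0,0,0],0,0.0],[[0,0,0],0,0.0],[[0,0,0.002],0,0.0],[[0,0,0.002],0,0.0]]'
python3 - <<'E'
from h import *
f=cam("top"); cv2.imwrite("pics/g1.png",cv2.resize(f["frame"][140:230,170:290,::-1],(720,540),interpolation=cv2.INTER_CUBIC))
E
```

```text
clock: 4.28
position: [0.5916, 0.1921, 0.0898]
tcp_rot: [[-0.056, 0.998, 0.001], [0.998, 0.056, 0.001], [0.0, 0.001, -1.0]]
ft_force: [0.2, 0.1, 3.1]
finger_gap: 0.416
grasp_force: 29.7
clock: 4.62
position: [0.5909, 0.1912, 0.0908]
tcp_rot: [[-0.056, 0.998, -0.0], [0.998, 0.056, -0.001], [-0.001, -0.0, -1.0]]
ft_force: [0.1, -0.1, -0.7]
finger_gap: 0.413
grasp_force: 29.9
```

View pics/g1.png

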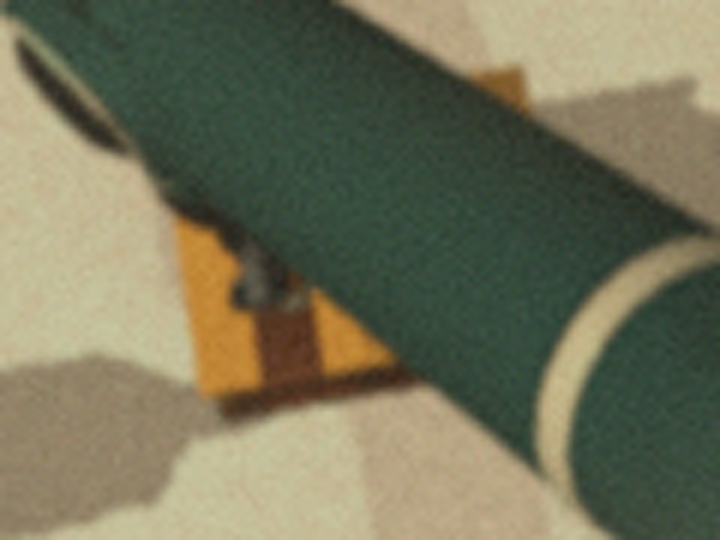

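```bash
python3 -m crank '[[[-0.008,-0.0005,0.001],0,0.0],[[-0.02,-0.0012,0.001],0,0.0],[[-0.032,-0.002,0.001],0,0.0],[[-0.045,-0.0027,0.001],0,0.0],[[-0.06,-0.0037,0.001],0,0.0]]'
python3 -m crank '[[[-0.015,-0.0009,0],0,0.0],[[-0.03,-0.0018,0],0,0.0],[[-0.045,-0.0027,0],0,0.0],[[-0.06,-0.0037,0],0,0.0],[[-0.065,-0.004,0],0,0.0]]'
python3 -m crank '[[[0,0,0.005],0,0.0],[[0,0,0.02],0,0.0],[[0,0,0.045],0,0.0],[[0,0,0.07],0,0.0],[[0,0,0.09],0,0.0]]'
```

```text
clock: 5.08
position: [0.5298, 0.1876, 0.0915]
tcp_rot: [[-0.056, 0.998, -0.001], [0.998, 0.056, -0.0], [-0.0, -0.001, -1.0]]
ft_force: [-0.0, 0.6, -0.1]
finger_gap: 0.413
grasp_force: 30.0
clock: 5.5
position: [0.463, 0.1834, 0.0915]
tcp_rot: [[-0.057, 0.998, -0.002], [0.998, 0.057, -0.002], [-0.001, -0.002, -1.0]]
ft_force: [-0.2, -0.7, -1.5]
finger_gap: 0.412
grasp_force: 30.0
clock: 5.92
position: [0.4672, 0.1843, 0.184]
tcp_rot: [[-0.056, 0.998, 0.002], [0.998, 0.056, 0.001], [0.001, 0.002, -1.0]]
ft_force: [1.3, -0.6, 0.2]
finger_gap: 0.416
grasp_force: 30.1
```

Run:
```python
from h import *
f=cam("scene"); cv2.imwrite("pics/s2.png",cv2.resize(f["frame"][60:270,130:410,::-1],(800,600),interpolation=cv2.INTER_CUBIC))
for t in("pill_base","pill_center"):
  for r in landmark_of(t,"scene")[:2]: print(t,r["conf"],r["location"],at_depth(f,r["location"]),at_z(f,r["location"],.105 if t=="pill_base" else .16))
print(get_obs()["position"])
P,C,U=cloud(f); m=(np.hypot(P[:,0]-.467,P[:,1]-.184)<.035)&(P[:,2]>.03)&(P[:,2]<.26)
for z in np.arange(.08,.26,.01):
  k=m&(abs(P[:,2]-z)<.005); 
  if k.sum(): print(round(z,3),k.sum(),P[k].mean(0),np.ptp(P[k][:,:2]@[.55,.83]),C[k].mean(0).astype(int))
```

```text
pill_center 0.81 [262.3, 151.5] [0.475  0.1715 0.1665] [0.4663 0.1778 0.16  ]
[0.4679 0.1843 0.1836]
0.1 9 [0.4828 0.1725 0.1027] 0.0368732189582332 [129  89  59]
0.11 32 [0.4817 0.1718 0.1099] 0.04379211964640378 [121  92  63]
0.12 36 [0.4831 0.1713 0.1199] 0.04336261083439835 [143 127  97]
0.13 36 [0.4825 0.1726 0.1297] 0.043145189127401784 [143 127  97]
0.14 36 [0.4821 0.1712 0.1399] 0.04285397248129963 [138 120  89]
0.15 38 [0.4818 0.1718 0.1497] 0.04278037648175392 [93 50 24]
0.16 60 [0.4776 0.1755 0.1603] 0.042732073888977984 [129  63  23]
0.17 24 [0.4749 0.1766 0.1689] 0.02940214627885729 [127  58  17]
0.18 16 [0.4775 0.1725 0.1806] 0.028947167842525046 [126  97  74]
0.19 33 [0.4787 0.1736 0.1899] 0.03524035437652906 [134 116  95]
0.2 32 [0.4778 0.1724 0.2002] 0.03499979650854662 [130 113  92]
0.21 55 [0.468  0.1759 0.2102] 0.04391301064392761 [166 147 122]
0.22 40 [0.4696 0.1789 0.2198] 0.0433273932303308 [45 40 35]
0.23 43 [0.4733 0.1807 0.23  ] 0.046258082147201784 [40 36 31]
0.24 45 [0.4719 0.1799 0.2403] 0.0460888162557932 [41 37 32]
0.25 28 [0.4636 0.1765 0.2501] 0.03919521671937165 [32 28 26]
```

View pics/s2.png

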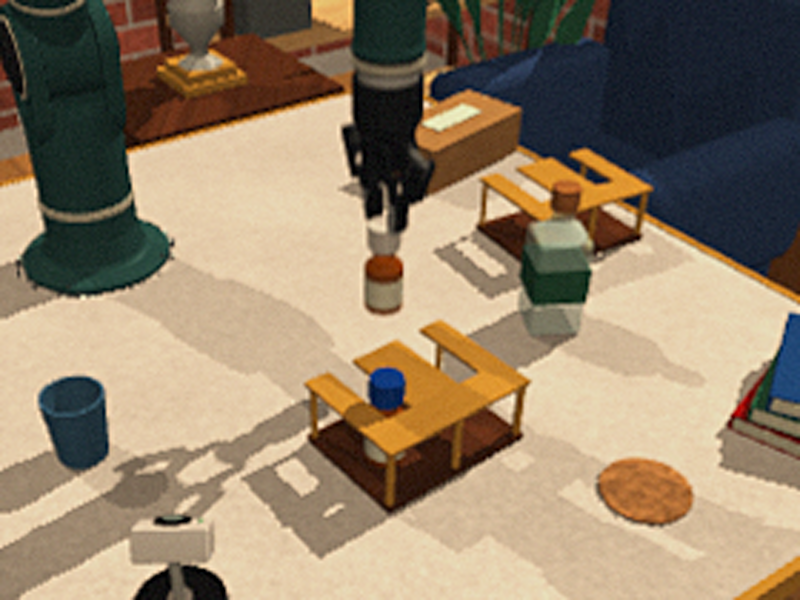

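```bash
python3 -m crank '[[[0,0,0.03],0,0.0],[[0.015,-0.02,0.046],0,0.0],[[0.035,-0.048,0.046],0,0.0],[[0.055,-0.077,0.046],0,0.0],[[0.076,-0.106,0.046],0,0.0]]'
python3 -m crank '[[[0.02,-0.028,0],0,0.0],[[0.04,-0.056,0],0,0.0],[[0.054,-0.077,0],0,0.0],[[0.055,-0.077,-0.01],0,0.0],[[0.055,-0.077,-0.02],0,0.0]]'
python3 -m crank '[[[0,0,-0.02],0,0.0],[[0,0,-0.04],0,0.0],[[0,0,-0.055],0,0.0],[[0,0,-0.0565],0,0.0],[[0,0,-0.0565],0,0.0]]' 20
```

```text
clock: 6.48
position: [0.5425, 0.0764, 0.2272]
tcp_rot: [[-0.057, 0.998, -0.001], [0.998, 0.057, -0.001], [-0.0, -0.001, -1.0]]
ft_force: [0.7, -0.0, 0.4]
finger_gap: 0.411
grasp_force: 30.2
clock: 6.9
position: [0.5975, -0.001, 0.206]
tcp_rot: [[-0.052, 0.999, -0.001], [0.999, 0.052, 0.0], [0.0, -0.001, -1.0]]
ft_force: [-0.6, 1.5, -1.3]
finger_gap: 0.417
grasp_force: 30.2
clock: 7.32
position: [0.5954, 0.0022, 0.1496]
tcp_rot: [[-0.058, 0.998, -0.004], [0.998, 0.058, 0.001], [0.001, -0.004, -1.0]]
ft_force: [0.3, 0.4, -0.7]
finger_gap: 0.411
grasp_force: 30.2
```

```bash
python3 -m crank '[[[0,0.01,0],0,0.0],[[-0.001,0.018,0],0,0.0],[[-0.0015,0.025,0],0,0.0],[[-0.002,0.032,0],0,0.0],[[-0.0025,0.038,0],0,0.0]]' 20
cat > tilt.py <<'E'
from h import *
o=get_obs(); p=o["position"]; R=o["tcp_rot"]; print("tcp",p,"F",o["ft_force"],"grip",o["grasp_force"])
for n in("scene","top"):
    f=cam(n); P,C,U=cloud(f); d=P-(p+[0,0,.019])
    a=d@R[:,0]; b=d@R[:,1]; z=d[:,2]     # a: along tool x (lean direction), b: along closing axis
    C=C.astype(int); amber=(C[:,0]-C[:,2]>45)
    m=(abs(b)<.03)&(abs(a)<.11)&(z<.02)&(z>-.13)&~((abs(P[:,2]-.085)<.006)&amber&(C[:,1]>75))&(P[:,2]>.03)
    print(n,"pts",m.sum())
    np.save(f"/tmp/{n}.npy",np.c_[a,b,z,C][m])
    for t in("pill_base","pill_center"):
        for r in landmark_of(t,n)[:1]:
            # intersect ray with plane b=0 through the grip
            oo,dd=ray(f,r["location"]); y=R[:,1]; s=((p-oo)@y)/(dd@y); q=oo+dd*s-(p+[0,0,.019])
            print(t,round(r["conf"],2),np.round(r["location"]),"in-plane a,z",q@R[:,0],q[2],"len",np.hypot(q@R[:,0],q[2]),"ang",np.degrees(np.arctan2(-q@R[:,0],-q[2])))
    im=f["frame"][...,::-1]; K=f["camera_matrix"]; T=np.linalg.inv(f["world_from_camera"])
    uv,_=cv2.projectPoints((p+[0,0,-.03])[None],cv2.Rodrigues(T[:3,:3])[0],T[:3,3],K,f["D"].astype(float)); u,v=np.int32(uv[0,0])
    cv2.imwrite(f"/tmp/{n}.png",cv2.resize(im[max(v-50,0):v+50,max(u-50,0):u+50],(400,400),interpolation=cv2.INTER_CUBIC))
import sys
if len(sys.argv)>1: cv2.imwrite(sys.argv[1],np.hstack([cv2.imread(f"/tmp/{n}.png") for n in("scene","top")]))
E
python3 tilt.py pics/t1.png
```

```text
clock: 7.73
position: [0.595, 0.0399, 0.1523]
tcp_rot: [[-0.057, 0.998, 0.002], [0.998, 0.057, -0.001], [-0.001, 0.002, -1.0]]
ft_force: [0.9, -1.7, 1.5]
finger_gap: 0.419
grasp_force: 30.1
tcp [0.595  0.0399 0.1523] F [ 0.914  -1.7358  1.4821] grip 30.139898657798767
scene pts 750
pill_base 0.76 [242. 213.] in-plane a,z -0.028837062427836287 -0.10470377763138974 len 0.10860228920124308 ang 15.398391259322393
pill_center 0.65 [243. 193.] in-plane a,z -0.02024755253949198 -0.032608643638949025 len 0.038383421210354075 ang 31.83721834822977
top pts 300
pill_base 0.53 [271. 169.] in-plane a,z -0.03025430091487444 -0.05486192848147334 len 0.06265104883841983 ang 28.875091790470908
pill_center 0.44 [269. 171.] in-plane a,z -0.02488494088363021 -0.07131208594055874 len 0.07552929156277984 ang 19.23685502209815
```

View pics/t1.png

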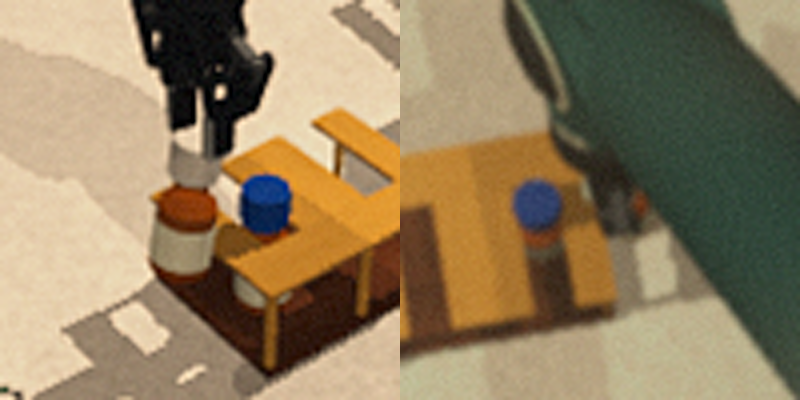

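```bash
python3 -m crank '[[[-0.0005,0.008,0],0,0.0],[[-0.001,0.016,0],0,0.0],[[-0.0015,0.024,0],0,0.0],[[-0.002,0.031,0],0,0.0],[[-0.002,0.031,0],0,0.0]]' 
python3 tilt.py pics/t2.png
python3 - <<'E'
import numpy as np
for n in("scene",):
    D=np.load(f"/tmp/{n}.npy")
    for z in np.arange(-.12,.02,.01):
        k=D[abs(D[:,2]-z)<.005]
        if len(k): print(round(z,3),len(k),k[:,:2].min(0),k[:,:2].max(0),k[:,3:].mean(0).astype(int))
E
```

```text
clock: 8.45
position: [0.5919, 0.073, 0.1513]
tcp_rot: [[-0.059, 0.998, -0.001], [0.998, 0.059, 0.001], [0.002, -0.001, -1.0]]
ft_force: [0.2, -0.5, 1.9]
finger_gap: 0.415
grasp_force: 21.9
tcp [0.5919 0.073  0.1513] F [ 0.2417 -0.4535  1.8709] grip 21.930546462535858
scene pts 800
pill_base 0.66 [243. 210.] in-plane a,z -0.05702537476243326 -0.09579067869250679 len 0.11147980754902223 ang 30.765861194893816
pill_center 0.71 [249. 191.] in-plane a,z -0.03311480269534721 -0.03387767585829837 len 0.04737390715480102 ang 44.347575663594704
top pts 193
pill_center 0.37 [263. 171.] in-plane a,z -0.037470175685166064 -0.05542019762724992 len 0.06689852293526852 ang 34.063037271443974
-0.1 9 [0.00727111 0.01496019] [0.03774196 0.02676079] [152  82  20]
-0.09 70 [-0.05284958 -0.0287388 ] [0.06492905 0.02895769] [105  62  21]
-0.08 48 [-0.07719745 -0.00472492] [0.02699245 0.02939021] [71 49 45]
-0.07 83 [-0.07860739 -0.01202438] [0.03379621 0.02956885] [91 75 67]
-0.06 98 [-0.07527643 -0.01470201] [0.03273189 0.02971232] [101 100  97]
-0.05 132 [-0.06847302 -0.01532116] [0.03524516 0.02946683] [ 88  97 113]
-0.04 67 [-0.06021511 -0.01292612] [-0.0139031   0.02460581] [134  91  55]
-0.03 75 [-0.0544763  -0.01726651] [-0.01478473  0.02169859] [132  58  13]
-0.02 37 [-0.04885958 -0.00567767] [-0.01045212  0.01925398] [115  59  21]
-0.01 34 [-0.03264688 -0.01123966] [0.00527335 0.02116365] [140 115  91]
-0.0 50 [-0.0326011  -0.02111703] [0.0059884  0.01971471] [152 133 109]
0.01 77 [-0.02679056 -0.02202968] [0.00777351 0.02956591] [133 117  96]
```

View pics/t2.png

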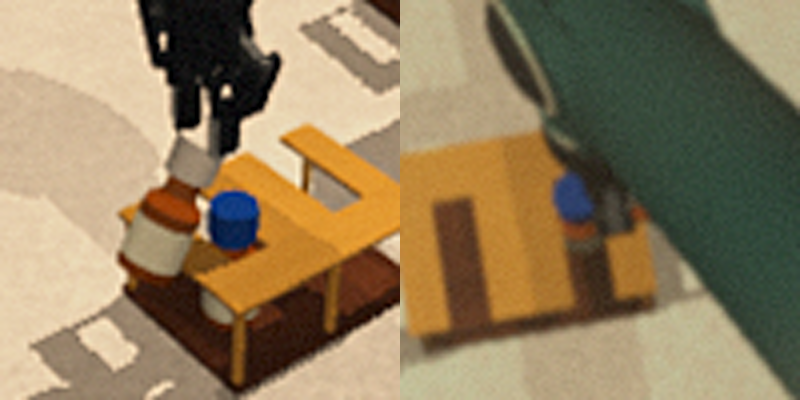

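```bash
python3 -m crank '[[[0,0,0],0,0.0],[[0,0,0],0,0.0],[[0,-0.01,0.01],0,0.0],[[0,-0.02,0.025],0,0.0],[[0,-0.03,0.045],0,0.0]]' 60
python3 -m crank '[[[0,-0.01,0.02],0.0,0.0],[[0,-0.025,0.04],0.1,0.0],[[-0.005,-0.04,0.06],0.2,0.0],[[-0.01,-0.055,0.07],0.3,0.0],[[-0.015,-0.07,0.07],0.4,0.0]]'
python3 -m crank '[[[-0.005,-0.02,0],0.1,0.0],[[-0.01,-0.04,0],0.2,0.0],[[-0.015,-0.06,0],0.3,0.0],[[-0.02,-0.08,0],0.4,0.0],[[-0.025,-0.09,0],0.5,0.0]]'
python3 -m crank '[[[0,0,0],0.03,0.0],[[0,0,0],0.03,0.0]]'
```

```text
clock: 9.17
position: [0.5916, 0.0391, 0.1961]
tcp_rot: [[-0.056, 0.998, -0.003], [0.998, 0.056, 0.0], [0.001, -0.003, -1.0]]
ft_force: [0.3, -0.5, -0.2]
finger_gap: 0.383
grasp_force: 72.6
clock: 9.58
position: [0.5788, -0.031, 0.27]
tcp_rot: [[-0.444, 0.896, 0.005], [0.896, 0.444, -0.0], [-0.003, 0.005, -1.0]]
ft_force: [0.4, -1.0, -1.0]
finger_gap: 0.377
grasp_force: 72.8
clock: 10.0
position: [0.5519, -0.1237, 0.2668]
tcp_rot: [[-0.818, 0.576, 0.0], [0.576, 0.818, -0.001], [-0.001, -0.001, -1.0]]
ft_force: [0.6, -0.5, -0.7]
finger_gap: 0.374
grasp_force: 72.7
clock: 10.17
position: [0.5521, -0.1217, 0.2669]
tcp_rot: [[-0.833, 0.554, 0.0], [0.554, 0.833, 0.0], [-0.0, 0.0, -1.0]]
ft_force: [0.1, 0.6, -0.0]
finger_gap: 0.378
grasp_force: 72.9
```

```bash
python3 -m crank '[[[0,0,-0.01],0,0.0],[[0,0,-0.023],0,0.0],[[0,0,-0.023],0,0.0],[[0,0,-0.023],0,0.0]]'
cat > fit.py <<'E'
from h import *
from scipy.optimize import least_squares
import sys
o=get_obs(); p=o["position"]; print("tcp",p,o["finger_gap"],o["grasp_force"])
L=np.array([.648,-.184,.1]); zc=np.array([-.480,.314,.819])
prof=np.array([[0,0],[.023,0],[.023,.055],[.013,.066],[.013,.080],[.019,.080],[.019,.110],[0,.110]])
def sdf(x,P):   # distance to the bottle's profile
    u=np.array([x[3],x[4],np.sqrt(max(1e-6,1-x[3]**2-x[4]**2))]); d=P-x[:3]; h=d@u; r=np.linalg.norm(d-np.outer(h,u),axis=1)
    q=np.c_[r,h]; D=[]
    for a,b in zip(prof[:-1],prof[1:]):
        t=np.clip(((q-a)@(b-a))/((b-a)@(b-a)),0,1); D.append(np.linalg.norm(q-a-t[:,None]*(b-a),axis=1))
    return np.min(D,0)
b0=L+.1*zc; ims=[]
for n in("scene","top"):
    f=cam(n); P,C,U=cloud(f); C=C.astype(int)
    x=np.r_[b0,zc[:2]]
    for it in range(3):
        ok=(sdf(x,P)<[.02,.01,.006][it])&(C.max(1)>75)&((P-b0)@zc<.085)
        Q=P[ok]; s=least_squares(lambda y:np.r_[sdf(y,Q)],x,loss="soft_l1",f_scale=.002); x=s.x
    u=np.r_[x[3:],np.sqrt(1-x[3]**2-x[4]**2)]
    print(n,ok.sum(),"rms",np.sqrt(np.mean(sdf(x,Q)**2)),"base",x[:3],"axis",u,"elev",np.degrees(np.arcsin(u[2])),"yaw",np.degrees(np.arctan2(u[1],u[0])))
    for t in("camera_head","pill_base","pill_center"):
        for r in landmark_of(t,n)[:1]: print("  ",t,round(r["conf"],2),np.round(r["location"],1),at_depth(f,r["location"]),at_z(f,r["location"],.1))
    im=f["frame"][...,::-1].copy(); T=np.linalg.inv(f["world_from_camera"])
    uv,_=cv2.projectPoints(np.array([x[:3],x[:3]+.11*u,L,L+.1*zc]),cv2.Rodrigues(T[:3,:3])[0],T[:3,3],f["camera_matrix"],f["D"].astype(float)); uv=uv[:,0]
    c=np.int32(uv.mean(0))-50; c=np.maximum(c,0); im=cv2.resize(im[c[1]:c[1]+100,c[0]:c[0]+100],(400,400),interpolation=cv2.INTER_CUBIC)
    q=np.int32((uv-c)*4)
    cv2.line(im,tuple(map(int,q[0])),tuple(map(int,q[1])),(255,0,255),1); cv2.line(im,tuple(map(int,q[2])),tuple(map(int,q[3])),(0,255,0),1); ims.append(im)
if len(sys.argv)>1: cv2.imwrite(sys.argv[1],np.hstack(ims))
E
python3 fit.py pics/f1.png
```

```text
clock: 10.5
position: [0.5517, -0.1195, 0.242]
tcp_rot: [[-0.834, 0.552, -0.003], [0.552, 0.834, 0.001], [0.003, -0.001, -1.0]]
ft_force: [0.6, -0.6, 0.3]
finger_gap: 0.378
grasp_force: 72.9
tcp [ 0.5517 -0.1195  0.242 ] 0.37790845183088506 72.89007782936096
scene 543 rms 0.001324135647322545 base [ 0.5808 -0.1386  0.1647] axis [-0.2679  0.1627  0.9496] elev 71.73589932149368 yaw 148.7271489240063
   camera_head 0.67 [188.6 243.8] [ 0.6578 -0.189   0.1051] [ 0.6531 -0.1874  0.1   ]
   pill_base 0.81 [189.7 204. ] [ 0.598  -0.1478  0.1783] [ 0.5082 -0.1137  0.1   ]
   pill_center 0.7 [187.9 186.2] [ 0.5829 -0.14    0.2239] [ 0.4256 -0.0797  0.1   ]
top 24 rms 0.00269448275733938 base [ 0.5618 -0.0808  0.2106] axis [-0.7797 -0.8165     nan] elev nan yaw -133.67968492258163
   pill_base 0.46 [323.5 159.9] [ 0.5225 -0.0954  0.4072] [ 0.6123 -0.1632  0.1   ]
   pill_center 0.56 [322.1 164.7] [ 0.5492 -0.1194  0.2715] [ 0.5969 -0.1561  0.1   ]fit.py:20: RuntimeWarning: invalid value encountered in sqrt
  u=np.r_[x[3:],np.sqrt(1-x[3]**2-x[4]**2)]
fit.py:26: RuntimeWarning: invalid value encountered in cast
  c=np.int32(uv.mean(0))-50; c=np.maximum(c,0); im=cv2.resize(im[c[1]:c[1]+100,c[0]:c[0]+100],(400,400),interpolation=cv2.INTER_CUBIC)
fit.py:26: RuntimeWarning: overflow encountered in scalar add
  c=np.int32(uv.mean(0))-50; c=np.maximum(c,0); im=cv2.resize(im[c[1]:c[1]+100,c[0]:c[0]+100],(400,400),interpolation=cv2.INTER_CUBIC)
Traceback (most recent call last):
  File "fit.py", line 26, in <module>
    c=np.int32(uv.mean(0))-50; c=np.maximum(c,0); im=cv2.resize(im[c[1]:c[1]+100,c[0]:c[0]+100],(400,400),interpolation=cv2.INTER_CUBIC)
                                                     ~~~~~~~~~~^^^^^^^^^^^^^^^^^^^^^^^^^^^^^^^^^^^^^^^^^^^^^^^^^^^^^^^^^^^^^^^^^^^^^^^^^
cv2.error: OpenCV(4.12.0) /io/opencv/modules/imgproc/src/resize.cpp:4208: error: (-215:Assertion failed) !ssize.empty() in function 'resize'
```

```bash
sed -i 's/for n in("scene","top"):/for n in("scene",):/' fit.py; python3 fit.py pics/f1.png
```

```text
tcp [ 0.5527 -0.12    0.2437] 0.3773446360880362 72.84096121788025
scene 539 rms 0.0012699095591758613 base [ 0.5818 -0.1393  0.1662] axis [-0.2679  0.1594  0.9502] elev 71.83880683100507 yaw 149.24912850185095
   camera_head 0.86 [188.2 243.1] [ 0.6541 -0.1885  0.1042] [ 0.6502 -0.1871  0.1   ]
   pill_base 0.68 [193.3 204.4] [ 0.6027 -0.1399  0.1765] [ 0.5159 -0.1057  0.1   ]
   pill_center 0.7 [187.6 183.4] [ 0.5783 -0.1379  0.2292] [ 0.4116 -0.074   0.1   ]
```

View pics/f1.png

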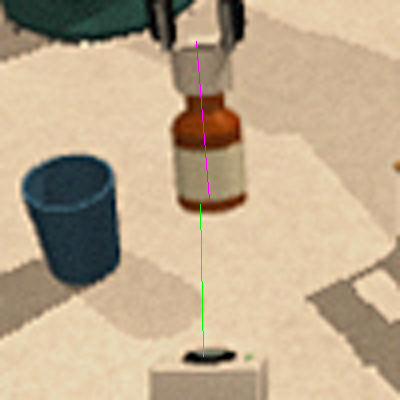

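```bash
python3 -m crank '[[[0,0,0.03],0,0.0],[[0,0,0.03],0,0.0],[[0,0,0.03],0,0.0],[[0,0,0.03],0,0.0],[[0,0,0.03],0,0.0]]' 120; python3 fit.py | head -2;python3 -m crank '[[[0,0,0.0],0,0.0],[[0,0,0.0],0,0.0],[[0,0,0.0],0,0.0],[[0,0,0.0],0,0.0],[[0,0,0.0],0,0.0]]'; python3 fit.py | head -2
```

```text
clock: 11.52
position: [0.552, -0.1201, 0.2726]
tcp_rot: [[-0.834, 0.552, -0.001], [0.552, 0.834, 0.0], [0.001, -0.001, -1.0]]
ft_force: [0.0, 0.3, -0.7]
finger_gap: 0.345
grasp_force: 119.0
tcp [ 0.552  -0.1201  0.2726] 0.3447808451980335 119.02272820472717
scene 449 rms 0.0012031941294115037 base [ 0.5806 -0.1395  0.1953] axis [-0.2701  0.1738  0.947 ] elev 71.26386338130939 yaw 147.2350732973406
clock: 12.13
position: [0.5525, -0.1201, 0.2734]
tcp_rot: [[-0.834, 0.552, -0.0], [0.552, 0.834, -0.0], [0.0, -0.0, -1.0]]
ft_force: [0.7, -0.1, -0.1]
finger_gap: 0.343
grasp_force: 119.0
tcp [ 0.5525 -0.1201  0.2734] 0.34292691057446334 119.00959968566895
scene 445 rms 0.0012177547368712298 base [ 0.5815 -0.1392  0.1948] axis [-0.2647  0.1561  0.9516] elev 72.10331429402704 yaw 149.46762174150714
```

```bash
python3 -m crank '[[[-0.002,0.015,0],-0.11,0.0],[[-0.004,0.03,0],-0.22,0.0],[[-0.005,0.045,0],-0.33,0.0],[[-0.006,0.06,0],-0.44,0.0],[[-0.007,0.07,0],-0.55,0.0]]' 70
python3 -m crank '[[[0,0.02,-0.01],-0.11,0.0],[[0,0.035,-0.02],-0.22,0.0],[[0,0.045,-0.03],-0.33,0.0],[[0,0.055,-0.045],-0.38,0.0],[[0,0.06,-0.06],-0.38,0.0]]'
python3 -m crank '[[[0,0,-0.02],0,0.0],[[0,0,-0.04],0,0.0],[[0,0,-0.058],0,0.0],[[0,0,-0.061],0,0.0],[[0,0,-0.061],0,0.0]]'
sed -i 's/^b0=.*/tt=np.radians(25); zc=R0*np.sin(tt)+np.array([0,0,np.cos(tt)]); b0=p+[0,0,.019]-.099*zc; ims=[]/; s/^o=get_obs(); p=o\["position"\];/o=get_obs(); p=o["position"]; R0=o["tcp_rot"][:,0];/' fit.py; python3 fit.py
```

```text
clock: 12.75
position: [0.5454, -0.0483, 0.2735]
tcp_rot: [[-0.419, 0.908, 0.0], [0.908, 0.419, 0.001], [0.0, 0.0, -1.0]]
ft_force: [0.5, 0.2, -0.5]
finger_gap: 0.347
grasp_force: 119.1
clock: 13.17
position: [0.5458, 0.0117, 0.2133]
tcp_rot: [[-0.056, 0.998, 0.001], [0.998, 0.056, 0.0], [0.0, 0.001, -1.0]]
ft_force: [-0.1, -0.1, -0.4]
finger_gap: 0.344
grasp_force: 119.1
clock: 13.58
position: [0.5448, 0.01, 0.1515]
tcp_rot: [[-0.056, 0.998, -0.002], [0.998, 0.056, 0.0], [0.0, -0.002, -1.0]]
ft_force: [-0.7, 0.5, -0.7]
finger_gap: 0.347
grasp_force: 119.1
tcp [0.5448 0.01   0.1515] 0.34663071074749663 119.0535306930542
scene 388 rms 0.001433900089209515 base [ 0.5475 -0.0256  0.0735] axis [-0.0249  0.3089  0.9508] elev 71.94539836346902 yaw 94.60480635553374
   camera_head 0.96 [187.3 240.9] [ 0.6391 -0.1847  0.0972] [ 0.6417 -0.1856  0.1   ]
   pill_base 0.69 [221.8 207.5] [ 0.563  -0.0364  0.0883] [ 0.5752 -0.0428  0.1   ]
   pill_center 0.95 [226.5 191.8] [ 0.5589 -0.0153  0.1357] [0.5186 0.0067 0.1   ]
```

```bash
python3 -m crank '[[[-0.001,0.018,0],0,0.0],[[-0.002,0.032,0],0,0.0],[[-0.0025,0.042,0],0,0.0],[[-0.003,0.051,0],0,0.0],[[-0.0035,0.059,0],0,0.0]]'; python3 -m crank '[[[0,0,0],0,0.0],[[0,0,0],0,0.0]]'; python3 fit.py|head -2
python3 -m crank '[[[0.001,-0.015,0.003],0,0.0],[[0.002,-0.03,0.003],0,0.0],[[0.002,-0.03,0.003],0,0.0]]'; python3 fit.py|head -2
```

```text
clock: 14.2
position: [0.5424, 0.0686, 0.1529]
tcp_rot: [[-0.056, 0.998, 0.001], [0.998, 0.056, -0.001], [-0.001, 0.001, -1.0]]
ft_force: [0.1, -2.5, -0.8]
finger_gap: 0.34
grasp_force: 99.3
clock: 14.37
position: [0.5425, 0.0691, 0.1529]
tcp_rot: [[-0.056, 0.998, 0.001], [0.998, 0.056, -0.0], [-0.0, 0.001, -1.0]]
ft_force: [-0.4, -0.6, 2.3]
finger_gap: 0.344
grasp_force: 95.4
tcp [0.5425 0.0691 0.1529] 0.3438545756909643 95.37153124809265
scene 396 rms 0.0015053680775585082 base [0.5472 0.0115 0.0837] axis [-0.0551  0.5068  0.8603] elev 59.35283955111078 yaw 96.20130064966223
clock: 14.82
position: [0.5442, 0.0356, 0.155]
tcp_rot: [[-0.051, 0.999, -0.001], [0.999, 0.051, -0.001], [-0.001, -0.001, -1.0]]
ft_force: [-0.8, -0.8, -1.0]
finger_gap: 0.339
grasp_force: 116.7
tcp [0.5442 0.0356 0.155 ] 0.338861637692913 116.65418744087219
scene 378 rms 0.00136239921128028 base [ 0.5468 -0.0008  0.0771] axis [-0.026   0.3169  0.9481] elev 71.46117056733236 yaw 94.68938246921282
```

```bash
python3 -m crank '[[[0,-0.01,-0.01],0,0.034],[[0,-0.01,-0.015],0,0.034],[[0,-0.01,-0.015],0,0.034]]' 25; python3 fit.py|head -2
```

```text
clock: 15.27
position: [0.5428, 0.0282, 0.1385]
tcp_rot: [[-0.055, 0.998, -0.003], [0.998, 0.055, -0.0], [-0.0, -0.003, -1.0]]
ft_force: [0.8, -0.5, -0.5]
finger_gap: 0.401
grasp_force: 45.0
tcp [0.5428 0.0282 0.1385] 0.40082978654262336 45.034841895103455
scene 371 rms 0.001351101036919868 base [ 0.5452 -0.0076  0.0612] axis [-0.0241  0.312   0.9498] elev 71.76683089878163 yaw 94.41915634022331
```

```bash
python3 -m crank '[[[-0.001,0.012,0],0,0.035],[[-0.0015,0.024,0],0,0.035],[[-0.002,0.036,0],0,0.035],[[-0.003,0.05,0],0,0.035],[[-0.0035,0.061,0],0,0.035]]'; python3 fit.py|head -2
python3 -m crank '[[[0.001,-0.012,0.003],0,0.035],[[0.002,-0.026,0.01],0,0.035],[[0.002,-0.04,0.015],0,0.035],[[0.002,-0.04,0.015],0,0.035]]'; python3 fit.py|head -2
```

```text
clock: 15.88
position: [0.5403, 0.0926, 0.1407]
tcp_rot: [[-0.058, 0.998, 0.001], [0.998, 0.058, 0.001], [0.001, 0.001, -1.0]]
ft_force: [-0.8, -0.4, -0.7]
finger_gap: 0.409
grasp_force: 12.0
tcp [0.5403 0.0926 0.1407] 0.40860278857446675 11.952729374170303
scene 238 rms 0.003273602495475902 base [0.5593 0.0408 0.0811] axis [-0.272   0.3221  0.9068] elev 65.06552559550535 yaw 130.1711514758673
clock: 16.42
position: [0.5434, 0.0459, 0.1559]
tcp_rot: [[-0.051, 0.999, 0.001], [0.999, 0.051, -0.002], [-0.002, 0.001, -1.0]]
ft_force: [0.5, -0.0, -1.4]
finger_gap: 0.407
grasp_force: 18.5
tcp [0.5434 0.0459 0.1559] 0.4071288417386799 18.520503044128418
scene 396 rms 0.0013596590393872726 base [ 0.5473 -0.0111  0.0871] axis [-0.0443  0.5144  0.8564] elev 58.91405508608276 yaw 94.92381604616504
```

```bash
python3 -m crank '[[[0,-0.005,-0.02],0,0.035],[[-0.001,0.012,-0.021],0,0.035],[[-0.0015,0.026,-0.021],0,0.035],[[-0.002,0.04,-0.021],0,0.035],[[-0.0025,0.052,-0.021],0,0.035]]'
python3 -m crank '[[[0.001,-0.012,0.004],0,0.035],[[0.002,-0.026,0.012],0,0.035],[[0.002,-0.04,0.021],0,0.035],[[0.002,-0.04,0.021],0,0.034]]'; python3 fit.py|head -2
python3 -m crank '[[[0,0,0.0],0,0.033],[[0,0,0],0,0.032],[[0,0,0.0],0,0.032]]' 60; python3 fit.py pics/f2.png|head -2
```

```text
clock: 17.03
position: [0.5395, 0.1038, 0.134]
tcp_rot: [[-0.058, 0.998, -0.001], [0.998, 0.058, 0.0], [0.0, -0.001, -1.0]]
ft_force: [-0.2, 0.4, -0.3]
finger_gap: 0.408
grasp_force: 8.4
clock: 17.37
position: [0.5431, 0.06, 0.1564]
tcp_rot: [[-0.053, 0.999, 0.002], [0.999, 0.053, -0.001], [-0.001, 0.002, -1.0]]
ft_force: [0.2, 0.2, -0.6]
finger_gap: 0.4
grasp_force: 19.6
tcp [0.5431 0.06   0.1564] 0.3999217266962526 19.605955481529236
scene 293 rms 0.002955570116254433 base [0.5546 0.0289 0.08  ] axis [-0.0903 -0.1992  0.9758] elev 77.36623961370485 yaw -114.38637078873046
clock: 17.82
position: [0.5418, 0.0626, 0.1551]
tcp_rot: [[-0.057, 0.998, -0.001], [0.998, 0.057, 0.0], [0.0, -0.001, -1.0]]
ft_force: [-0.8, -0.6, -1.0]
finger_gap: 0.386
grasp_force: 36.2
tcp [0.5418 0.0626 0.1551] 0.38562015880742745 36.2339061498642
scene 305 rms 0.0027910547145154623 base [0.5526 0.03   0.0802] axis [-0.1107 -0.179   0.9776] elev 77.85373855984496 yaw -121.7297871829304
```

View pics/f2.png

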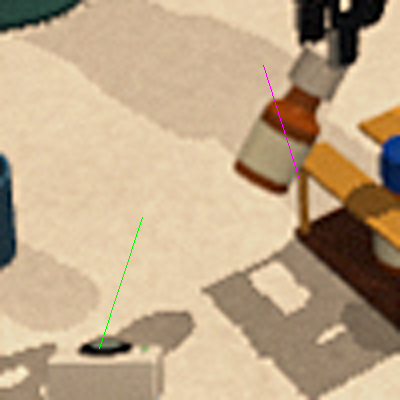

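```bash
sed -i 's/np.radians(25)/np.radians(35)/' fit.py; python3 -m crank '[[[0,-0.012,0.02],0,0.032],[[0,-0.024,0.04],0,0.032],[[0,-0.036,0.06],0,0.032],[[0,-0.05,0.08],0,0.032],[[0,-0.06,0.095],0,0.032]]'; python3 fit.py|head -2; python3 -m crank '[[[0,0,0],0,0.032]]'; python3 fit.py|head -2
```

```text
clock: 18.43
position: [0.5425, 0.0008, 0.2521]
tcp_rot: [[-0.055, 0.998, 0.002], [0.998, 0.055, -0.001], [-0.001, 0.002, -1.0]]
ft_force: [0.2, -0.4, -1.1]
finger_gap: 0.385
grasp_force: 35.5
tcp [0.5425 0.0008 0.2521] 0.3852557558320451 35.54493606090546
scene 492 rms 0.0013226395015814962 base [ 0.5487 -0.0677  0.1908] axis [-0.0701  0.6276  0.7753] elev 50.83593751596378 yaw 96.37360323569413
clock: 18.72
position: [0.5412, 0.0028, 0.2492]
tcp_rot: [[-0.057, 0.998, -0.002], [0.998, 0.057, 0.0], [0.001, -0.002, -1.0]]
ft_force: [-0.1, -0.4, -1.2]
finger_gap: 0.381
grasp_force: 35.6
tcp [0.5412 0.0028 0.2492] 0.38068748913124 35.5603963136673
scene 490 rms 0.001270321024437041 base [ 0.5471 -0.0659  0.1879] axis [-0.0613  0.6296  0.7745] elev 50.7560409215832 yaw 95.55899366130082
```

```bash
python3 -m crank '[[[-0.02,0.01,0],0.12,0.032],[[-0.045,0.025,0],0.24,0.032],[[-0.07,0.04,0],0.36,0.032],[[-0.09,0.055,0],0.48,0.032],[[-0.105,0.07,0],0.6,0.032]]'
python3 -m crank '[[[-0.005,0.015,0],0.12,0.032],[[-0.01,0.03,0],0.24,0.032],[[-0.014,0.045,-0.01],0.36,0.032],[[-0.016,0.058,-0.02],0.48,0.032],[[-0.016,0.058,-0.03],0.6,0.032]]'
python3 -m crank '[[[0,0,-0.02],0.12,0.032],[[0,0,-0.04],0.24,0.032],[[0,0,-0.065],0.36,0.032],[[0,0,-0.09],0.37,0.0345],[[0,0,-0.105],0.37,0.0345]]'; python3 fit.py|head -2
```

```text
clock: 19.33
position: [0.435, 0.0728, 0.2499]
tcp_rot: [[-0.615, 0.788, -0.001], [0.788, 0.615, -0.001], [0.0, -0.001, -1.0]]
ft_force: [-0.2, -0.6, -0.3]
finger_gap: 0.386
grasp_force: 35.6
clock: 19.75
position: [0.4203, 0.133, 0.2202]
tcp_rot: [[-0.954, 0.3, 0.001], [0.3, 0.954, 0.001], [-0.0, 0.001, -1.0]]
ft_force: [-0.5, -0.2, -1.6]
finger_gap: 0.386
grasp_force: 36.0
clock: 20.17
position: [0.4195, 0.1298, 0.113]
tcp_rot: [[-0.998, -0.056, -0.003], [-0.056, 0.998, 0.0], [0.003, 0.0, -1.0]]
ft_force: [-0.9, -1.1, 0.5]
finger_gap: 0.404
grasp_force: 19.9
tcp [0.4195 0.1298 0.113 ] 0.404419878748114 19.94753658771515
scene 317 rms 0.001726708612730241 base [0.4812 0.1337 0.0477] axis [-0.583  -0.0499  0.8109] elev 54.186497251442454 yaw -175.10901316665752
```

```bash
python3 -m crank '[[[0,0,0.02],0,0.033],[[0,0,0.045],0,0.032],[[0,-0.0,0.075],0,0.032],[[0,-0.0,0.105],0,0.032],[[0,-0.0,0.13],0,0.032]]'; python3 -m crank '[[[0,0,0],0,0.032]]';python3 fit.py|head -2;python3 fit.py|head -2
```

```text
clock: 20.78
position: [0.4217, 0.1309, 0.2488]
tcp_rot: [[-0.998, -0.056, 0.004], [-0.056, 0.998, 0.0], [-0.004, -0.0, -1.0]]
ft_force: [0.0, -0.3, -1.0]
finger_gap: 0.389
grasp_force: 35.6
clock: 20.87
position: [0.4244, 0.1317, 0.2514]
tcp_rot: [[-0.998, -0.055, 0.012], [-0.055, 0.998, 0.0], [-0.012, -0.0, -1.0]]
ft_force: [-0.2, 1.2, 0.1]
finger_gap: 0.383
grasp_force: 34.8
tcp [0.4244 0.1317 0.2514] 0.3834836971546679 34.79588449001312
scene 392 rms 0.0015513573533073046 base [0.4933 0.1367 0.1913] axis [-0.6472 -0.0656  0.7595] elev 49.41839537894429 yaw -174.21637028178543
tcp [0.4207 0.1297 0.2453] 0.37797279557278207 35.39247393608093
scene 376 rms 0.0015611785775950782 base [0.4881 0.1341 0.1836] axis [-0.6291 -0.0558  0.7753] elev 50.83468516237638 yaw -174.93198186251593
```

```bash
python3 -m crank '[[[0,0,-0.035],0,0.032],[[0,0,-0.07],0,0.032],[[0,0,-0.105],0,0.033],[[0,0,-0.13],0,0.0345],[[0.01,0.0006,-0.13],0,0.0345]]'
python3 -m crank '[[[0.01,0.0006,0],0,0.0345],[[0.02,0.0012,0],0,0.0345],[[0.03,0.0018,0],0,0.0345],[[0.042,0.0026,0],0,0.0345],[[0.042,0.0026,0],0,0.0345]]'
python3 -m crank '[[[-0.015,-0.001,0],0,0.0345],[[-0.04,-0.002,0.005],0,0.033],[[-0.055,-0.0026,0.04],0,0.032],[[-0.055,-0.0026,0.08],0,0.032],[[-0.055,-0.0026,0.115],0,0.032]]'
python3 -m crank '[[[0,0,0.01],0,0.032],[[0,0,0.01],0,0.032]]';python3 fit.py|head -2;python3 fit.py|head -2
```

```text
clock: 21.68
position: [0.4257, 0.1293, 0.1105]
tcp_rot: [[-0.998, -0.057, -0.012], [-0.057, 0.998, -0.002], [0.012, -0.002, -1.0]]
ft_force: [-0.7, -0.2, -0.5]
finger_gap: 0.405
grasp_force: 21.9
clock: 22.1
position: [0.4769, 0.1334, 0.117]
tcp_rot: [[-0.999, -0.053, 0.004], [-0.053, 0.999, 0.002], [-0.004, 0.001, -1.0]]
ft_force: [-0.3, -0.3, -0.8]
finger_gap: 0.407
grasp_force: 25.4
clock: 22.52
position: [0.4173, 0.1311, 0.2328]
tcp_rot: [[-0.998, -0.057, 0.001], [-0.057, 0.998, -0.0], [-0.001, -0.001, -1.0]]
ft_force: [1.7, -0.0, 0.3]
finger_gap: 0.385
grasp_force: 40.6
clock: 22.68
position: [0.4205, 0.1311, 0.2441]
tcp_rot: [[-0.998, -0.054, 0.009], [-0.054, 0.999, -0.001], [-0.009, -0.001, -1.0]]
ft_force: [0.7, 0.3, -0.3]
finger_gap: 0.389
grasp_force: 40.6
tcp [0.4205 0.1311 0.2441] 0.3886074509240225 40.63787519931793
scene 369 rms 0.0015739544257554465 base [0.4639 0.1341 0.1707] axis [-0.4446 -0.0459  0.8946] elev 63.453521389325374 yaw -174.10017778327807
tcp [0.4172 0.13   0.2392] 0.38641257688159036 41.042200326919556
scene 358 rms 0.0016409315687071445 base [0.4596 0.1328 0.1649] axis [-0.435  -0.046   0.8992] elev 64.05817740776365 yaw -173.9679511199505
```

```bash
python3 -m crank '[[[0.01,-0.02,0.01],-0.12,0.032],[[0.02,-0.04,0.01],-0.24,0.032],[[0.035,-0.065,0.01],-0.36,0.032],[[0.055,-0.09,0.01],-0.48,0.032],[[0.075,-0.11,0.01],-0.6,0.032]]'
python3 -m crank '[[[0.015,-0.005,0],-0.12,0.032],[[0.03,-0.005,0],-0.24,0.032],[[0.043,-0.005,0],-0.36,0.032],[[0.049,-0.005,-0.01],-0.48,0.032],[[0.05,-0.005,-0.03],-0.6,0.032]]'
python3 -m crank '[[[0,0.002,-0.02],-0.12,0.032],[[0,0.004,-0.045],-0.24,0.032],[[0,0.006,-0.07],-0.36,0.0345],[[0,0.008,-0.084],-0.37,0.035],[[0,0.008,-0.084],-0.37,0.035]]'
```

```text
clock: 23.5
position: [0.4934, 0.0184, 0.2497]
tcp_rot: [[-0.852, 0.524, -0.001], [0.524, 0.852, -0.001], [0.001, -0.001, -1.0]]
ft_force: [0.5, 0.6, 0.5]
finger_gap: 0.385
grasp_force: 40.7
clock: 23.92
position: [0.5457, 0.016, 0.2209]
tcp_rot: [[-0.408, 0.913, 0.004], [0.913, 0.408, 0.001], [-0.0, 0.004, -1.0]]
ft_force: [0.1, 0.7, -0.8]
finger_gap: 0.382
grasp_force: 40.7
clock: 24.33
position: [0.5402, 0.024, 0.1324]
tcp_rot: [[-0.057, 0.998, -0.008], [0.998, 0.057, 0.0], [0.001, -0.008, -1.0]]
ft_force: [0.2, -0.0, -0.5]
finger_gap: 0.414
grasp_force: 17.8
```

```bash
python3 -m crank '[[[-0.001,0.02,0.002],0,0.035],[[-0.002,0.036,0.002],0,0.035],[[-0.003,0.05,0.002],0,0.035],[[-0.0035,0.062,0.002],0,0.035],[[-0.004,0.072,0.002],0,0.035]]'
python3 -m crank '[[[0,0,0],0,0.035],[[0.001,-0.012,0.004],0,0.035],[[0.002,-0.03,0.02],0,0.0345],[[0.002,-0.05,0.045],0,0.033],[[0.002,-0.07,0.075],0,0.032]]'
python3 -m crank '[[[0,-0.015,0.025],0,0.032],[[0,-0.02,0.035],0,0.032],[[0,-0.02,0.035],0,0.032]]';python3 fit.py|head -2;python3 fit.py|head -2
```

```text
clock: 24.75
position: [0.5394, 0.0966, 0.1389]
tcp_rot: [[-0.057, 0.998, 0.001], [0.998, 0.057, 0.0], [0.0, 0.001, -1.0]]
ft_force: [0.1, -0.9, 0.7]
finger_gap: 0.414
grasp_force: 9.2
clock: 25.17
position: [0.5398, 0.0241, 0.2129]
tcp_rot: [[-0.056, 0.998, -0.004], [0.998, 0.056, 0.0], [0.0, -0.004, -1.0]]
ft_force: [0.1, -1.6, -0.1]
finger_gap: 0.384
grasp_force: 43.1
clock: 25.42
position: [0.5427, 0.0034, 0.251]
tcp_rot: [[-0.052, 0.999, 0.005], [0.999, 0.052, -0.001], [-0.001, 0.005, -1.0]]
ft_force: [0.8, 1.2, -0.6]
finger_gap: 0.386
grasp_force: 42.6
tcp [0.5427 0.0034 0.251 ] 0.3858464932207157 42.55829036235809
scene 466 rms 0.0014130722816401624 base [ 0.5484 -0.0541  0.1846] axis [-0.0656  0.5578  0.8274] elev 55.8332451931233 yaw 96.70957240423944
tcp [0.5399 0.0065 0.2467] 0.37732863334861155 43.02234649658203
scene 465 rms 0.0013589790843676118 base [ 0.5454 -0.0504  0.1795] axis [-0.0615  0.5475  0.8345] elev 56.568153922116785 yaw 96.41129278387147
```

```bash
python3 -m crank '[[[0.001,-0.01,0.01],0.11,0.032],[[0.003,-0.025,0.01],0.22,0.032],[[0.005,-0.042,0.01],0.33,0.032],[[0.007,-0.06,0.01],0.44,0.032],[[0.009,-0.08,0.01],0.55,0.032]]'
python3 -m crank '[[[0.001,-0.015,-0.002],0.11,0.032],[[0.002,-0.03,-0.006],0.22,0.032],[[0.002,-0.04,-0.01],0.33,0.032],[[0.002,-0.046,-0.012],0.36,0.032],[[0.002,-0.046,-0.012],0.36,0.032]]'
python3 -m crank '[[[0,0,0],0,0.032],[[0,0,0],0,0.032],[[0,0,0],0,0.032]]';python3 fit.py;python3 fit.py pics/f3.png
```

```text
clock: 26.23
position: [0.55, -0.0742, 0.258]
tcp_rot: [[-0.576, 0.818, -0.001], [0.818, 0.576, 0.0], [0.001, -0.0, -1.0]]
ft_force: [0.7, -0.5, -1.3]
finger_gap: 0.384
grasp_force: 43.0
clock: 26.65
position: [0.5514, -0.122, 0.245]
tcp_rot: [[-0.822, 0.57, -0.002], [0.57, 0.822, 0.0], [0.002, -0.001, -1.0]]
ft_force: [-0.0, -0.5, -1.0]
finger_gap: 0.384
grasp_force: 42.9
clock: 26.9
position: [0.5522, -0.1194, 0.2466]
tcp_rot: [[-0.823, 0.568, 0.0], [0.568, 0.823, 0.0], [-0.0, 0.0, -1.0]]
ft_force: [-0.8, 0.0, -0.4]
finger_gap: 0.386
grasp_force: 43.0
tcp [ 0.5522 -0.1194  0.2466] 0.3859324214106745 42.96436786651611
scene 558 rms 0.0012472945837553701 base [ 0.5993 -0.1503  0.1801] axis [-0.4758  0.2947  0.8287] elev 55.96736338325393 yaw 148.23053280940894
   camera_head 0.81 [189.1 243. ] [ 0.6556 -0.1866  0.1047] [ 0.6512 -0.185   0.1   ]
   pill_base 0.56 [188.7 205.7] [ 0.4028 -0.078   0.0025] [ 0.5137 -0.1196  0.1   ]
   pill_center 0.97 [187.7 182.7] [ 0.5885 -0.1413  0.2391] [ 0.4084 -0.0721  0.1   ]
tcp [ 0.5521 -0.12    0.2466] 0.387936026240844 42.9596883058548
scene 555 rms 0.0012053597795834076 base [ 0.5993 -0.1508  0.18  ] axis [-0.4684  0.2939  0.8332] elev 56.42782083384842 yaw 147.89933786158403
   camera_head 0.96 [188.8 241.8] [ 0.6507 -0.1851  0.1041] [ 0.6468 -0.1838  0.1   ]
   pill_base 0.89 [188.7 206.6] [ 0.4051 -0.0793  0.0008] [ 0.5174 -0.1214  0.1   ]
   pill_center 0.75 [186.1 184.5] [ 0.5892 -0.1465  0.236 ] [ 0.4143 -0.0805  0.1   ]
```

View pics/f3.png

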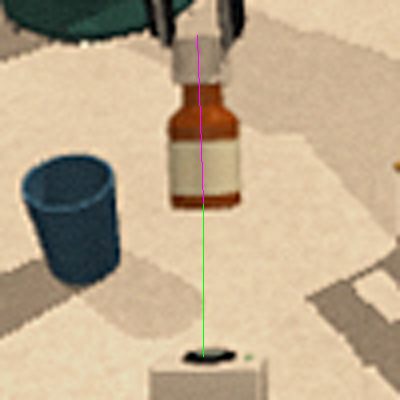

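```bash
python3 -m crank '[[[0,0,0],0,0.032],[[0,0,0],0,0.032],[[0,0,0],0,0.032]]'; python3 -c "from plant import *; print(close_job())"
```

```text
clock: 27.55
position: [0.5521, -0.1205, 0.2464]
tcp_rot: [[-0.823, 0.569, 0.0], [0.569, 0.823, 0.0], [-0.0, 0.0, -1.0]]
ft_force: [-0.4, 0.1, -1.5]
finger_gap: 0.385
grasp_force: 43.0
the job is handed in; nothing more can be done
None
```

I handed the job in at 27.6 s with the white-capped bottle still held steady: by my last measurement its underside faces the lens to within about 1–2°, centred to about 2–3 mm, at about 100 mm. The verdict is not known to me; I did not touch the camera, and I did not re-measure the other objects at the end.

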